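# Hold the shutter key switch on at the packing bench

### The job

The roller shutter behind the packing bench only runs while its key is held turned. Take the key with the round head from the wooden stand, push it fully home in the keyway of the grey switch box before you turn it (the pins are sticky, so wiggle it a little as you push), then turn it a quarter clockwise, as far as it goes, against the return spring. Finish still gripping the key and holding it turned; leave the other two keys, the carton and the tape roll where they are.

Things in the scene. Friction and masses are not known exactly. Their poses are not given: they have to be found in the camera images.
- round_key: The key to use (mm): steel blade 12 wide, 5 thick, 34 long, pointing down, round tip; round steel collar 26 in diameter, 4 high; neck 8 thick; black head. Origin: centre of the collar's underside, where the blade begins. z up, x the thin way, y the wide way. 60 g. It starts upright in one of the stand's three slots, collar on its top, 2 degrees of play. Blade alike both ways round (half turn about z).
- round_head (a point): Centre of the round key's head, 28 above the key's origin: a flat black plastic disc 36 in diameter (in the key's y-z plane) and 10 thick (along the key's x). Grip it here from above across the thickness. Axes as the key's.
- square_key: Another key, to be left in the stand: same blade and collar, square head 32 x 32, 10 thick, centre 28 above the origin. Same axes as the round key.
- bar_key: Another key, to be left in the stand: same blade and collar, T-shaped head 10 thick: a stem 12 wide under a crossbar 44 wide x 12 high, top 44 above the origin. Same axes.
- stand: Fixed wooden block 60 (x) x 200 (y) x 45 high, origin at the centre of its underside. Three slots in its top, on the centre line at y = -65, 0 and +65, each 7 (x) x 14 (y) and 37 deep; keys start with their x along the block's x. Which key stands in which slot changes.
- switch: Fixed grey key switch box, 112 (x) x 110 (y) x 76 high on a foot plate 130 x 128, origin at the centre of its underside. In the middle of its top a flat bezel ring (outer diameter 66, inner 34, 1.5 high); inside it the steel face of the turning plug, 74 above the bench, with the keyway in its centre.
- keyway (a point): Centre of the keyway's mouth in the plug's face; turns with the plug. z up, x the slot's thin way (7), y its wide way (14); 40 deep, so the blade has 1 of play each side; 45 degree lead-in 3 wide all round the mouth. Fully home: the key's collar lies on the plug's face, key origin at this point, key x along this x (either way round).
- plug (a joint): Turn of the plug, rad: 0 at rest (stop), grows clockwise seen from above to a stop at 1.571. Spring back to 0: 0.04 N m at 0, 0.15 at the stop; friction 0.02. The blade has 0.17 rad of slack, so the hand turns that much more. Two sticky pins reach in from the wide faces 13 and 23 mm below the mouth: a straight push can jam (up to 25 N); pressing 5-12 N while rocking 1-2 mm along x and 3 degrees about z passes.
- carton: Small packed cardboard carton 60 (x) x 90 (y) x 50 high, 0.3 kg, origin at the centre of its underside. Leave it.
- tape: Roll of clear packing tape lying flat, 80 in diameter, 40 high, origin at the centre of its underside. Leave it.
Things that resemble listed ones, but are neither listed nor needed, are in the scene too. Several things look just like the switch: the one meant starts farthest from the robot's base.

How it is judged:
By the outcome, as a careful person would: the job done as asked, in the order asked, and still so for the second after the job is handed in, while the arm keeps its last pose, push and grip.
It also fails if it takes over 51 s, if anything falls off the work surface, if the arm or the gripper's body presses on something with over 40 N, if the wrist force passes 120 N, or if a joint passes its speed limit or range.

### The arm

A 6-joint arm with a two-finger parallel gripper is mounted at the origin on the work surface. World frame = base frame: x ahead of the robot, y to its left, z up, the work surface at z = 0. Lengths are in m, angles in degrees, forces in N, time in s.
With the tool pointing down it reaches from about 0.425 to 0.95 m from the base axis. Payload 3.5 kg.
Tool frame: the origin (TCP) lies at the very end of the fingers, on their centre line; the grasp point (between the pads) lies 19 mm behind it; z points along the fingers, y is the direction in which the jaws open and shut (so a half turn about z gives the same grasp; the last joint's range is limited). The gripper opens to 85 mm and grips with 20 to 120 N. Pads are 22 mm wide; open, the fingers measure 114 mm over their backs; the gripper's body (76 mm by 85 mm) begins 54 mm behind the grasp point. The pads swing forward as they close: fully open they stand 13 mm farther back than shut.
Start: joints at [-8.594, 16.404, 90.338, -0, 73.258, -8.594], TCP at [0.675, 0, 0.231] pointing down, gripper open.
Joint ranges: [-158.93, 158.93], [-51.34, 127.21], [12.03, 142.37], [-87.48, 267.48], [13.55, 161.25], [-162.69, 162.69]. Speed limits (degrees/s): [159.86, 159.86, 180, 180, 180, 180].

### API

Orientations are given as [roll, pitch, yaw] about the fixed x, y, z axes, in that order (R = Rz(yaw) Ry(pitch) Rx(roll)).
In Python, from bench import * gives the robot as it stands. The module is installed in compiled form; this text tells all that it offers.
- The arm moves only by the tool carry_out, never from a script. Its argument "steps" is a list of rows, each a list of 3 entries, a list of its own where there are three numbers: the shift along the world's x, y, z in units of 25 mm (1.0 is 25 mm), then the turn, a rotation vector about the world's x, y, z in units of 6 degrees (1.0 is 6 degrees), then the opening, from 0 (shut) to 1 (fully open). In form: [[[tx, ty, tz], [wx, wy, wz], grip], ...]. A call has 1 to 10 rows; each row shifts and turns the commanded pose from where the row before left it; what a row does not reach is not made up. A row lasts 1/10 s, in which the tool goes at most 50 mm and 8.59 degrees, less where a joint would pass 70% of its speed; a pose out of reach is approached as far as the arm can. A call is refused whole if a number of a shift passes 1 or a number of a turn 1, either way. A call with a gripper value outside its range is refused whole. The fingers move at their own pace and stop on an object; "force" is the grip in N (left out, the last holds). Time passes only in rows, so rows that do not move let the fingers close. It gives the time, the measured TCP pose, the force and the opening at its end, in the units of the state.
- get_obs(): the state, without advancing time (a new reading comes with each control period).
- grab_frame(name): name is "scene" or "side" or "wrist"; returns (picture, depth): 480x640x3 uint8, blue, green, red; 480x640 float32, m along the optical axis (not along the pixel's ray), 0 where there is no reading.
- camera_info(name): a dict with "fx", "fy", "cx", "cy" (pixels), "D" ([k1, k2, p1, p2, k3] as OpenCV has them; the pictures are not rectified), "T" (4x4, takes a point from camera to world coordinates). Camera axes: x right, y down, z forward; pixel columns grow to the right and rows downward; lengths in m; the calibration is good to about 2 mm. A picture is of the moment at which its call begins: read the wrist's pose just before it. camera_info takes no time and is no camera call; for the wrist camera it gives the pose at the moment of the call.
- hand_in(): hands the job in, once; it reports no verdict.
Trained networks look in the newest picture that a camera, given by its name, has taken for a name from the list of things; names that differ only in an ending like _2 or _b are one class to them, and where a whole thing is asked for, a point or a joint stands for the part that bears it (a point fixed in the world has none). Each returns a list of dicts, best first, with "score" (0 to 1); they miss things now and then, are a little off and sometimes report something else, mostly with a low value. They report only what shows in the picture. A call takes as long as a camera call. They do not tell look-alikes from the thing itself.
- boxes_of(camera, label): "location" ([x, y, z] in m, in world coordinates, good to about 4 mm: the middle of the surface that is visible of it).
The state is a dict: "time_s": time; "q": joint angles; "joint_vel": joint speeds; "effort": joint torques, N m; "tcp_pos": TCP position; "eef_rot": TCP orientation; "contact_force": force on the tool from outside, world axes, zero at the start; "torque": the same for the moment, N m; "gripper_width": finger opening in m.
Only numpy, scipy, OpenCV 4.12 (cv2) and the standard library are available. Lean on these libraries where they do the work, as an engineer would, in place of code of your own. Each camera call takes 0.05 s, during which the arm holds its last target.

## Working session

There is one attempt and no reset: what is moved stays moved. The work goes in short steps, Python scripts to look and compute and a tool call to move; the robot and the scene stay as the last step left them, time stands still between calls to the robot, and variables do not carry over. Pictures are saved under pics/ and viewed, and the job is handed in when it is done.

Besides the shell and the picture viewer there is one more tool, called by a JSON object that holds its "name" and its "arguments". carry_out: Moves the arm, as the interface text tells. Its arguments: {"type":"object","properties":{"steps":{"type":"array"},"force":{"type":"number"}},"required":["steps"]}

```bash
mkdir -p pics; python3 - <<'E'
from bench import *
import cv2, numpy as np
o=get_obs(); print(o['time_s'],o['tcp_pos'],o['eef_rot'],o['gripper_width'],o['contact_force'])
for c in ['scene','side']:
    p,d=grab_frame(c); cv2.imwrite(f'pics/{c}0.png',p); np.save(f'{c}_d.npy',d)
    for l in ['round_key','square_key','bar_key','switch','stand','carton','tape']:
        for r in boxes_of(c,l)[:4]: print(c,l,round(r['score'],2),np.round(r['location'],3))
    i=camera_info(c); print(c,i['fx'],i['cx'],i['cy'],i['D'],np.round(i['T'],3).tolist())
print(get_obs()['time_s'])
E
```

```text
0.0 [6.74334932e-01 1.11350491e-04 2.29934267e-01] [-1.79864365e+02 -1.97526323e-02  8.99980649e+01] 0.08551055681198175 [-0.09253181 -0.10890678  1.26294597]
scene round_key 0.83 [ 0.473 -0.332  0.068]
scene square_key 0.9 [ 0.49 -0.27  0.07]
scene bar_key 0.91 [ 0.506 -0.21   0.076]
scene bar_key 0.45 [ 0.503 -0.287  0.043]
scene switch 0.83 [0.291 0.224 0.058]
scene switch 0.59 [0.518 0.198 0.056]
scene stand 0.62 [ 0.499 -0.286  0.044]
scene carton 0.87 [ 0.67  -0.028  0.045]
scene tape 0.72 [ 0.495 -0.014  0.027]
scene 615.6875759370329 322.42648943288987 242.70400258295228 [-0.15703381  0.          0.          0.          0.        ] [[0.794, 0.387, -0.469, 1.026], [0.608, -0.484, 0.629, -0.755], [0.016, -0.785, -0.619, 0.785], [0.0, 0.0, 0.0, 1.0]]
side round_key 0.59 [ 0.468 -0.325  0.066]
side square_key 0.58 [ 0.485 -0.262  0.068]
side bar_key 0.45 [ 0.504 -0.201  0.069]
side switch 0.87 [0.493 0.286 0.076]
side switch 0.82 [0.274 0.287 0.07 ]
side stand 0.76 [ 0.481 -0.206  0.038]
side stand 0.68 [0.49  0.016 0.03 ]
side stand 0.35 [0.502 0.24  0.076]
side carton 0.74 [0.651 0.015 0.045]
side tape 0.78 [0.491 0.016 0.025]
side 510.23513247282915 324.4392014335219 244.44137900949787 [-0.13042477  0.          0.          0.          0.        ] [[-0.989, -0.089, 0.122, 0.375], [-0.151, 0.532, -0.833, 0.778], [0.009, -0.842, -0.539, 0.573], [0.0, 0.0, 0.0, 1.0]]
0.8
```

View pics/scene0.png

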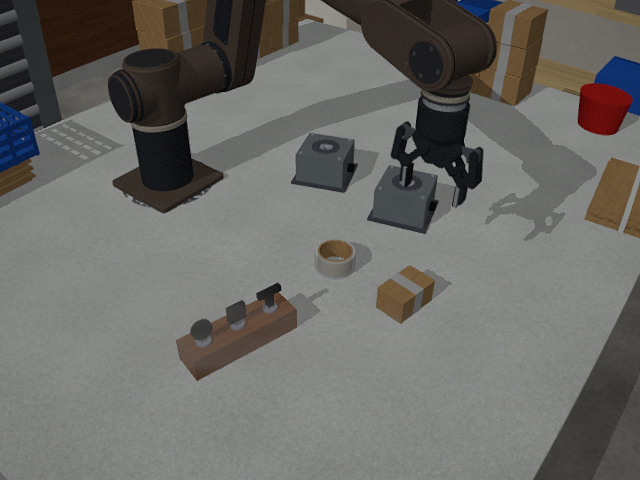

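View pics/side0.png

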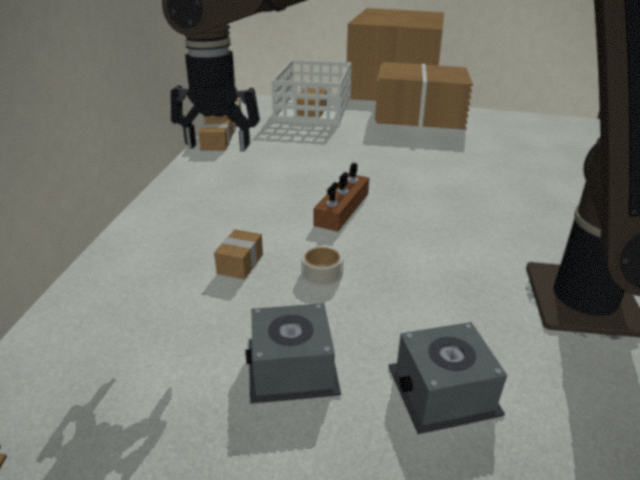

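```bash
cat > h.py <<'E'
from bench import *
import cv2, numpy as np
def px2w(c,uv,d=None,z=None,info=None):
    i=info or camera_info(c)
    K=np.array([[i['fx'],0,i['cx']],[0,i['fy'],i['cy']],[0,0,1]]);uv=np.array(uv,float).reshape(-1,1,2)
    n=cv2.undistortPoints(uv,K,np.array(i['D'])).reshape(-1,2)
    r=np.c_[n,np.ones(len(n))]; T=np.array(i['T'])
    if z is not None:
        w=r@T[:3,:3].T; s=(np.broadcast_to(z,len(n))-T[2,3])/w[:,2]; return T[:3,3]+w*s[:,None]
    return (r*np.asarray(d).reshape(-1,1))@T[:3,:3].T+T[:3,3]
def w2px(c,P,info=None):
    i=info or camera_info(c)
    K=np.array([[i['fx'],0,i['cx']],[0,i['fy'],i['cy']],[0,0,1]]);T=np.linalg.inv(np.array(i['T']))
    return cv2.projectPoints(np.array(P,float).reshape(-1,1,3),cv2.Rodrigues(T[:3,:3])[0],T[:3,3],K,np.array(i['D']))[0].reshape(-1,2)
E
python3 - <<'E'
from h import *
i=camera_info('wrist'); o=get_obs(); print(np.round(i['T'],3).tolist(),i['fx'],o['tcp_pos'])
E
```

```text
[[1.0, -0.001, 0.001, 0.676], [-0.001, -0.957, -0.29, 0.074], [0.001, 0.29, -0.957, 0.374], [0.0, 0.0, 0.0, 1.0]] 346.771029827305 [6.74980441e-01 3.57486306e-05 2.31343898e-01]
```

{"name": "carry_out", "arguments": {"steps": [[[-0.8,1,0.3],[0,0,0],1],[[-0.8,1,0.3],[0,0,0],1],[[-0.8,1,0.3],[0,0,0],1],[[-0.8,1,0.3],[0,0,0],1],[[-0.8,1,0.3],[0,0,0],1],[[-0.8,1,0.3],[0,0,0],1],[[-0.8,1,0],[0,0,0],1],[[-0.6,1,0],[0,0,0],1],[[0,0,0],[0,0,0],1],[[0,0,0],[0,0,0],1]]}}

```text
time_s: 1.8
tcp_pos: [0.5199, 0.2003, 0.2766]
eef_rot: [180.0, 0.0, 90.1]
contact_force: [-0.3, -0.1, 0.6]
gripper_width: 0.0859
```

```bash
python3 - <<'E'
from h import *
o=get_obs(); i=camera_info('wrist'); p,d=grab_frame('wrist'); cv2.imwrite('pics/w1.png',p); np.save('w1d.npy',d)
import pickle; pickle.dump(i,open('w1i.pkl','wb'))
print(o['time_s'],o['tcp_pos'],o['eef_rot'],o['q'],np.round(i['T'],3).tolist())
E
```

```text
1.8 [0.51992419 0.20026613 0.27657288] [1.79953325e+02 2.33443576e-02 9.00785758e+01] [ 1.06465324e+01 -3.91368568e-01  1.04279882e+02 -3.24634099e-02
  7.60698871e+01  1.05757508e+01] [[1.0, 0.0, 0.002, 0.52], [0.001, -0.957, -0.291, 0.275], [0.002, 0.291, -0.957, 0.419], [0.0, 0.0, 0.0, 1.0]]
```

View pics/w1.png

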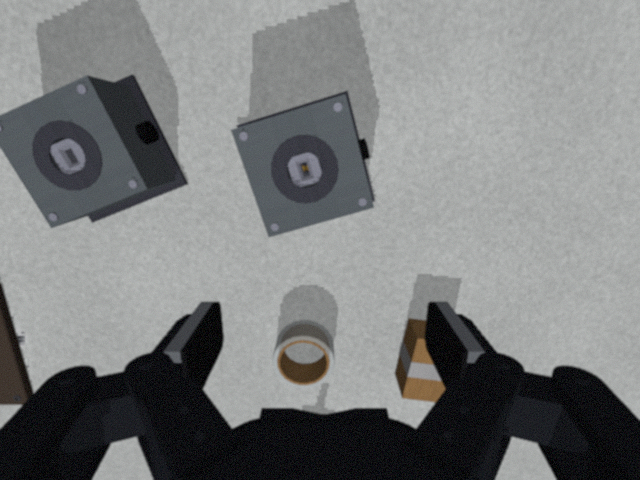

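```bash
python3 - <<'E'
from h import *
import pickle; i=pickle.load(open('w1i.pkl','rb'));p=cv2.imread('pics/w1.png')
print(px2w('wrist',[[304,168]],z=.074,info=i), px2w('wrist',[[243,136],[338,107],[363,202],[275,227]],z=.076,info=i))
print(px2w('wrist',[[69,155]],z=.074,info=i))
cv2.imwrite('pics/w1z.png',cv2.resize(p[120:220,250:360],None,fx=6,fy=6,interpolation=cv2.INTER_CUBIC))
E
```

```text
[[0.50183547 0.24466658 0.074     ]] [[0.44465411 0.27457924 0.076     ]
 [0.5342855  0.30033962 0.076     ]
 [0.56041758 0.21148045 0.076     ]
 [0.47140126 0.18564865 0.076     ]]
[[0.2746616  0.25699693 0.074     ]]
```

View pics/w1z.png

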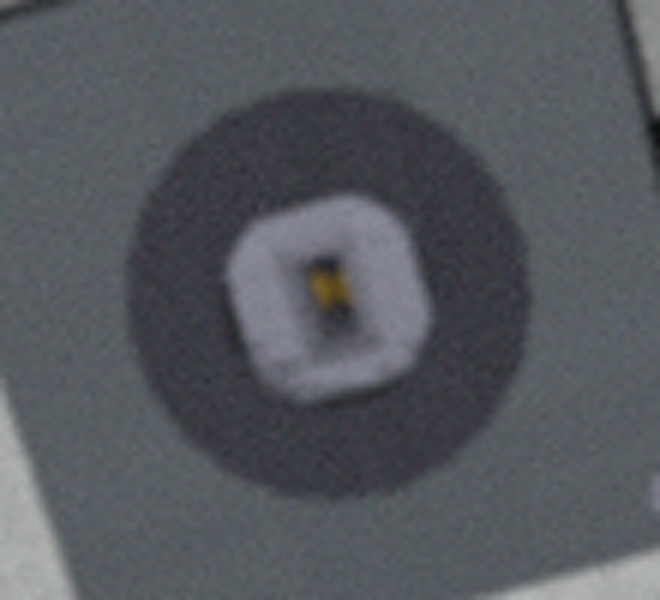

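{"name": "carry_out", "arguments": {"steps": [[[-0.36,0.4,-0.9],[0,0,0],1],[[-0.36,0.4,-0.9],[0,0,0],1],[[0,0,-0.9],[0,0,0],1],[[0,0,-0.9],[0,0,0],1],[[0,0,-0.9],[0,0,0],1],[[0,0,-0.9],[0,0,0],1],[[0,0,0],[0,0,0],1],[[0,0,0],[0,0,0],1]]}}

```text
time_s: 2.65
tcp_pos: [0.5025, 0.2192, 0.1413]
eef_rot: [-180.0, 0.0, 89.9]
contact_force: [0.3, -0.8, 1.0]
gripper_width: 0.0854
```

```bash
python3 - <<'E'
from h import *
o=get_obs(); i=camera_info('wrist'); p,d=grab_frame('wrist'); cv2.imwrite('pics/w2.png',p); np.save('w2d.npy',d)
import pickle; pickle.dump(i,open('w2i.pkl','wb'))
print(o['time_s'],o['tcp_pos'],o['eef_rot'],o['q'])
c=w2px('wrist',[[.502,.245,.074]],info=i)[0]; print(c)
u,v=np.round(c).astype(int)
cv2.imwrite('pics/w2z.png',cv2.resize(p[v-50:v+50,u-60:u+60],None,fx=6,fy=6,interpolation=cv2.INTER_CUBIC)); print(u-60,v-50)
E
```

```text
2.65 [0.50254994 0.21921958 0.14129937] [-1.79962438e+02  1.84242680e-02  8.99230518e+01] [ 1.29673699e+01  5.86677699e+00  1.12529134e+02 -1.07622750e-02
  6.16448403e+01  1.30494389e+01]
[321.3706176  217.87571787]
261 168
```

View pics/w2.png

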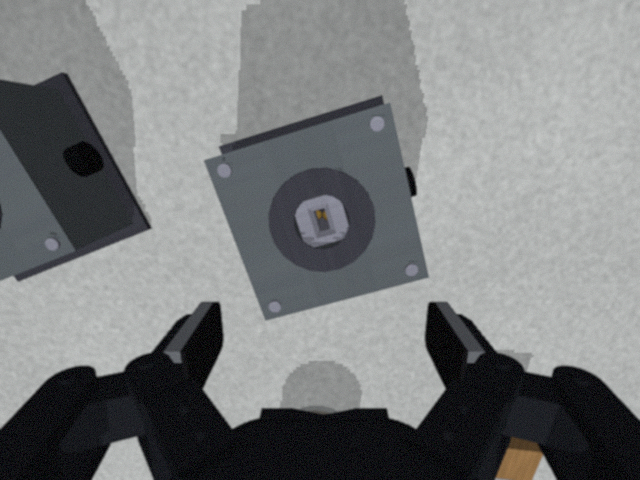

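View pics/w2z.png

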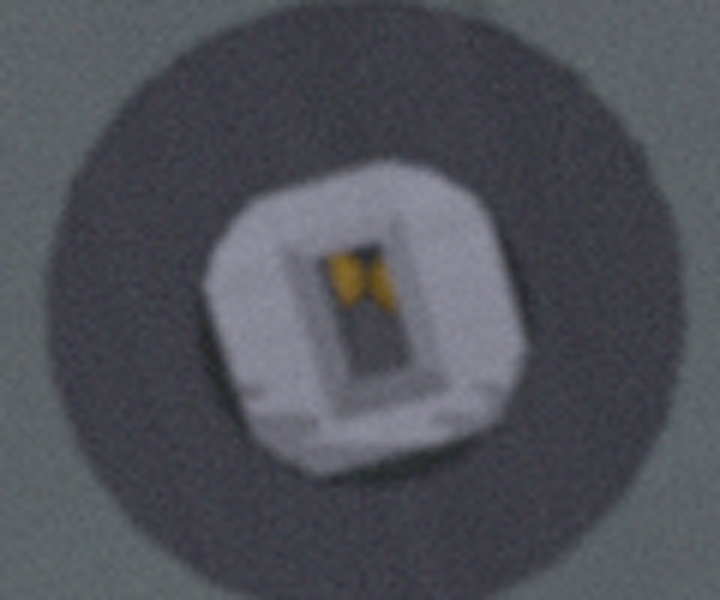

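```bash
python3 - <<'E'
from h import *
import pickle; i=pickle.load(open('w2i.pkl','rb'));p=cv2.imread('pics/w2.png')
g=p.astype(float)
# screws: bright blobs
gray=cv2.cvtColor(p,cv2.COLOR_BGR2GRAY)
S=[]
for (u,v) in [(224,171),(377,124),(412,270),(275,307)]:
    w=gray[v-9:v+10,u-9:u+10].astype(float); m=np.clip(w-np.median(w)-15,0,None); yy,xx=np.mgrid[-9:10,-9:10]
    S.append((u+(m*xx).sum()/m.sum(),v+(m*yy).sum()/m.sum()))
W=px2w('w',S,z=.0765,info=i); print(np.round(W,4),W.mean(0))
for a,b in [(0,1),(3,2)]: print(np.degrees(np.arctan2(*(W[b]-W[a])[[1,0]])))
for a,b in [(3,0),(2,1)]: print(np.degrees(np.arctan2(-(W[b]-W[a])[0],(W[b]-W[a])[1])))
# bezel
m=((gray<75)&(gray>55)).astype(np.uint8)
mm=np.zeros_like(gray); mm[160:280,262:382]=1; 
print(np.percentile(gray[180:190,300:340],[5,50,95]),np.percentile(gray[160:166,300:340],[5,50,95]))
t=(np.median(gray[180:190,300:340])+np.median(gray[150:160,300:340]))/2
b=((cv2.GaussianBlur(gray,(5,5),0)<t)&(mm>0)).astype(np.uint8)
cs=cv2.findContours(b,cv2.RETR_EXTERNAL,cv2.CHAIN_APPROX_NONE)[0]; c=max(cs,key=cv2.contourArea); print(cv2.contourArea(c))
Wc=px2w('w',c.reshape(-1,2),z=.0775,info=i)
A=np.c_[2*Wc[:,:2],np.ones(len(Wc))]; s=np.linalg.lstsq(A,(Wc[:,:2]**2).sum(1),rcond=None)[0]; print('bezel',s[:2],np.sqrt(s[2]+s[:2]@s[:2]))
R=px2w('w',np.array([[285,243],[393,212],[450,385],[335,415]])/6+[261-.4,168-.4],z=.074,info=i); print(R,R.mean(0))
E
```

```text
[[0.4446 0.2745 0.0765]
 [0.5336 0.3006 0.0765]
 [0.5598 0.2112 0.0765]
 [0.4711 0.1848 0.0765]] [0.50224517 0.24277485 0.0765    ]
16.350947027638295
16.56614269366158
16.456242287986104
16.304451782836864
[57.95 62.   67.  ] [91. 95. 99.]
8561.0
bezel [0.50213448 0.24362654] 0.03229914365833507
[[0.49386665 0.25117017 0.074     ]
 [0.50493092 0.25435918 0.074     ]
 [0.51089172 0.2360583  0.074     ]
 [0.4988418  0.23281798 0.074     ]] [0.50213277 0.24360141 0.074     ]
```

{"name": "carry_out", "arguments": {"steps": [[[0,-0.5,1],[0,0,0],1],[[0,-1,1],[0,0,0],1],[[0,-1,1],[0,0,0],1],[[0,-1,1],[0,0,0],1],[[0,-1,0],[0,0,0],1],[[0,-1,0],[0,0,0],1],[[0,-1,0],[0,0,-0.5],1],[[0,-1,0],[0,0,-0.5],1],[[0,-1,0],[0,0,-0.5],1],[[0,-1,0],[0,0,-0.5],1]]}}

```text
time_s: 3.7
tcp_pos: [0.5028, -0.0189, 0.2437]
eef_rot: [179.8, 0.0, 77.9]
contact_force: [-0.2, 0.1, 0.2]
gripper_width: 0.0856
```

{"name": "carry_out", "arguments": {"steps": [[[0,-1,0],[0,0,-0.5],1],[[0,-1,0],[0,0,0],1],[[0,-1,0],[0,0,0],1],[[-0.3,-1,0],[0,0,0],1],[[-0.3,-1,0],[0,0,0],1],[[-0.3,-1,0],[0,0,0],1],[[-0.3,-1,0],[0,0,0],1],[[-0.3,-1,0],[0,0,0],1],[[-0.3,-1,0],[0,0,0],1],[[0,-1,-0.5],[0,0,0],1]]}}

```text
time_s: 4.7
tcp_pos: [0.4578, -0.2701, 0.2332]
eef_rot: [179.6, 0.2, 75.0]
contact_force: [0.4, 0.3, -0.6]
gripper_width: 0.0854
```

{"name": "carry_out", "arguments": {"steps": [[[0,-1,-0.5],[0,0,0],1],[[0,-1,-0.5],[0,0,0],1],[[0,-1,-0.5],[0,0,0],1],[[0,0,0],[0,0,0],1],[[0,0,0],[0,0,0],1]]}}

```text
time_s: 5.2
tcp_pos: [0.4572, -0.3432, 0.1926]
eef_rot: [179.9, 0.0, 74.9]
contact_force: [0.5, -0.5, 0.2]
gripper_width: 0.0855
```

```bash
python3 - <<'E'
from h import *
o=get_obs(); i=camera_info('wrist'); p,d=grab_frame('wrist'); cv2.imwrite('pics/w3.png',p); np.save('w3d.npy',d)
import pickle; pickle.dump(i,open('w3i.pkl','wb'))
print(o['time_s'],o['tcp_pos'],o['eef_rot'],o['q'])
E
```

```text
5.2 [ 0.45718354 -0.34315921  0.1926377 ] [1.79921327e+02 2.78111878e-02 7.49314924e+01] [-4.70661736e+01  5.41952948e+00  1.07219554e+02  1.96247159e-02
  6.72794608e+01 -3.20052519e+01]
```

View pics/w3.png

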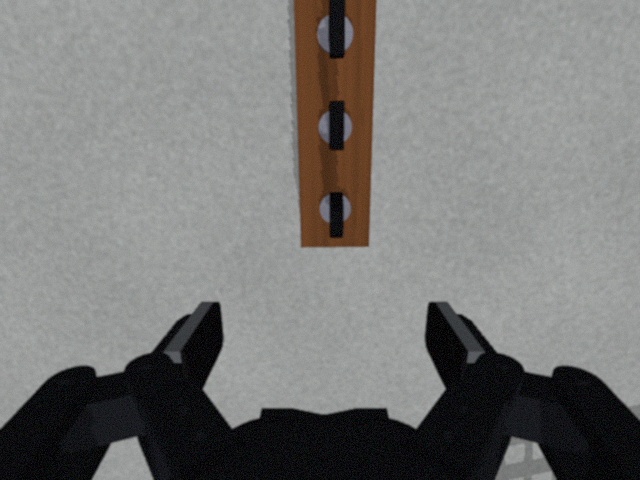

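```bash
python3 - <<'E'
from h import *
import pickle; i=pickle.load(open('w3i.pkl','rb'));p=cv2.imread('pics/w3.png');d=np.load('w3d.npy')
cv2.imwrite('pics/w3z.png',cv2.resize(p[170:260,280:390],None,fx=6,fy=6,interpolation=cv2.INTER_CUBIC))
print(d[195:240:5,336], d[180,310])
hs=[(v,u) for v in range(185,245) for u in range(322,352) if p[v,u].max()<50 ]
hs=np.array(hs); print(hs.min(0),hs.max(0),hs.mean(0))
for v in range(194,238,6):
    u=hs[hs[:,0]==v][:,1].mean(); print(v,u,np.round(px2w('w',[[u,v]],d=[d[v,int(u)]],info=i),4))
print(px2w('w',[[335,209]],z=.049,info=i))
e=px2w('w',[[301.5,246.5],[368.5,246.5],[295.5,2],[375.5,2]],z=.045,info=i); print(e)
v=(e[2]+e[3]-e[0]-e[1]); print(np.degrees(np.arctan2(v[1],v[0])))
m=(e[0]+e[1])/2; v=v/np.linalg.norm(v); print('slot from block end', m+v*.035)
E
```

```text
[0.25687316 0.25440404 0.24982472 0.24952634 0.24945827 0.25054318
 0.2522273  0.2545489  0.2604438 ] 0.28772095
[192 330] [237 342] [214.32191781 335.95376712]
194 336.0 [[ 0.4757 -0.3135  0.0791]]
200 336.0 [[ 0.4746 -0.3171  0.083 ]]
206 336.0 [[ 0.4735 -0.3203  0.0885]]
212 336.0 [[ 0.4725 -0.3245  0.0892]]
218 336.0 [[ 0.4714 -0.3286  0.0899]]
224 336.0 [[ 0.4703 -0.3327  0.091 ]]
230 336.0 [[ 0.4691 -0.3375  0.0892]]
236 335.5 [[ 0.4674 -0.3434  0.0837]]
[[ 0.47153849 -0.3304411   0.049     ]]
[[ 0.43463529 -0.35599081  0.045     ]
 [ 0.49146526 -0.37136945  0.045     ]
 [ 0.48216216 -0.17637755  0.045     ]
 [ 0.5381035  -0.19142171  0.045     ]]
75.32444567434321
slot from block end [ 0.47191736 -0.32982197  0.045     ]
```

View pics/w3z.png

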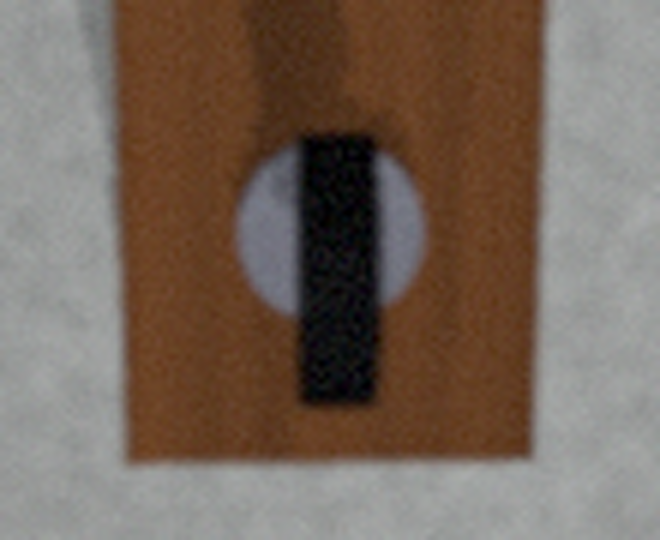

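{"name": "carry_out", "arguments": {"steps": [[[0.19,0.176,0],[0,0,0.06],1],[[0.19,0.176,-0.3],[0,0,0],1],[[0.19,0.176,-0.6],[0,0,0],1],[[0,0,-0.8],[0,0,0],1],[[0,0,-0.9],[0,0,0],1],[[0,0,-0.9],[0,0,0],1],[[0,0,-0.8],[0,0,0],1],[[0,0,-0.6],[0,0,0],1],[[0,0,0],[0,0,0],1],[[0,0,0],[0,0,0],1]]}}

```text
time_s: 6.25
tcp_pos: [0.4714, -0.3289, 0.0686]
eef_rot: [-180.0, -0.0, 75.4]
contact_force: [0.0, -0.4, 0.1]
gripper_width: 0.0855
```

```bash
python3 - <<'E'
from h import *
o=get_obs(); i=camera_info('wrist'); p,d=grab_frame('wrist'); cv2.imwrite('pics/w4.png',p)
p2,_=grab_frame('scene'); cv2.imwrite('pics/s4.png',cv2.resize(p2[250:400,140:340],None,fx=4,fy=4))
print(o['time_s'],o['tcp_pos'],o['eef_rot'],o['contact_force'],w2px('w',[[.4715,-.33,.091]],info=i))
E
```

```text
6.25 [ 0.47139776 -0.32892249  0.06858437] [-1.79975053e+02 -1.56729342e-02  7.53842090e+01] [ 0.02097583 -0.41332662  0.11936634] [[322.71669629 335.9164067 ]]
```

View pics/w4.png

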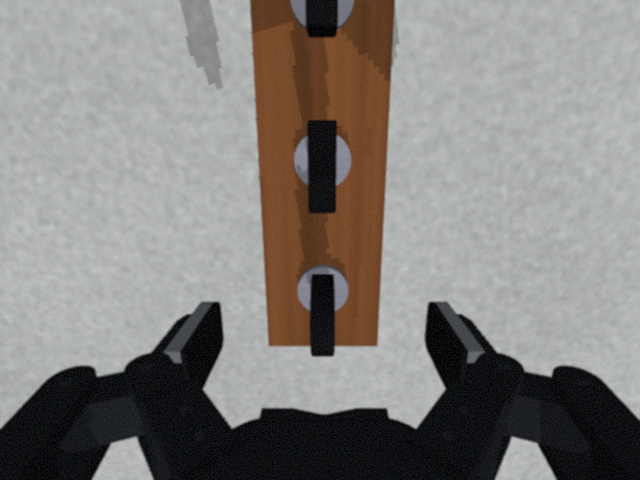

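View pics/s4.png

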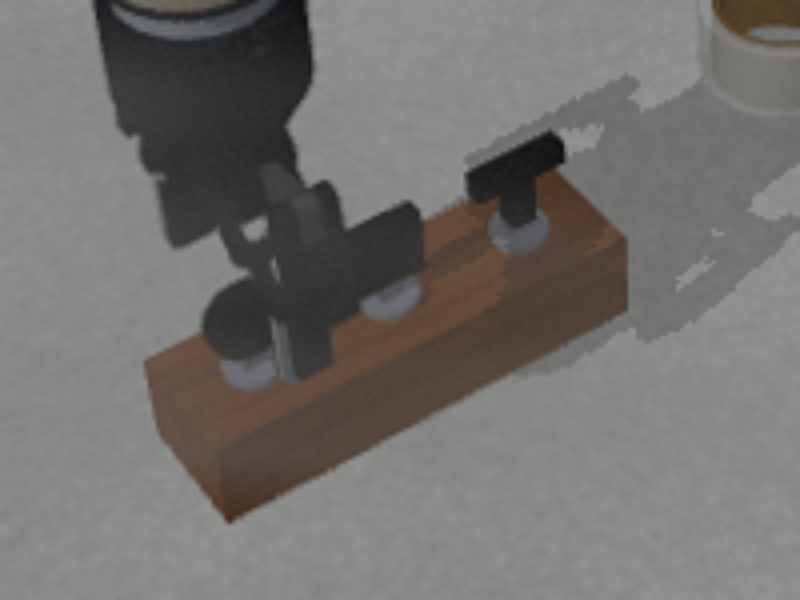

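{"name": "carry_out", "arguments": {"steps": [[[0,-0.04,-0.3],[0,0,0],1],[[0,0,-0.2],[0,0,0],0.6],[[0,0,0],[0,0,0],0],[[0,0,0],[0,0,0],0],[[0,0,0],[0,0,0],0],[[0,0,0],[0,0,0],0],[[0,0,0],[0,0,0],0],[[0,0,0],[0,0,0],0],[[0,0,0],[0,0,0],0],[[0,0,0],[0,0,0],0]], "force": 80}}

```text
time_s: 7.35
tcp_pos: [0.4714, -0.3305, 0.0567]
eef_rot: [180.0, 0.0, 75.4]
contact_force: [-0.6, 1.0, 1.9]
gripper_width: 0.0089
```

```bash
python3 - <<'E'
from h import *
o=get_obs(); i=camera_info('wrist'); p,d=grab_frame('wrist'); cv2.imwrite('pics/w5.png',p)
print(o['time_s'],o['tcp_pos'],o['eef_rot'],o['contact_force'],o['torque'],o['gripper_width'])
E
```

```text
7.35 [ 0.47137913 -0.33045785  0.05670118] [1.79977781e+02 1.81737262e-02 7.53634777e+01] [-0.63657888  0.99935893  1.85193816] [ 0.06998934  0.13360471 -0.06794797] 0.008906240553903941
```

View pics/w5.png

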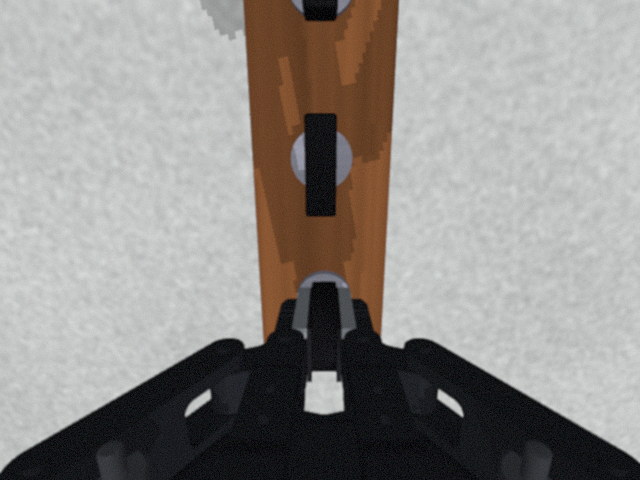

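{"name": "carry_out", "arguments": {"steps": [[[0,0,0.4],[0,0,0],0],[[0,0,0.6],[0,0,0],0],[[0,0,0.8],[0,0,0],0],[[0,0,0.8],[0,0,0],0],[[0,0,0.8],[0,0,0],0],[[0,0,0.8],[0,0,0],0],[[0,0,0.6],[0,0,0],0],[[0,0,0.5],[0,0,0],0],[[0,0,0],[0,0,0],0],[[0,0,0],[0,0,0],0]]}}

```text
time_s: 8.4
tcp_pos: [0.4711, -0.3301, 0.1886]
eef_rot: [-180.0, -0.0, 75.4]
contact_force: [-0.5, -0.6, -1.2]
gripper_width: 0.0088
```

```bash
python3 - <<'E'
from h import *
import pickle
o=get_obs(); i=camera_info('wrist'); p,d=grab_frame('wrist'); cv2.imwrite('pics/w6.png',p); pickle.dump(i,open('w6i.pkl','wb')); np.save('w6d.npy',d)
p2,_=grab_frame('scene'); cv2.imwrite('pics/s6.png',cv2.resize(p2[150:400,100:400],None,fx=2.6,fy=2.4))
print(o['time_s'],o['tcp_pos'],o['eef_rot'],o['contact_force'],o['gripper_width'])
E
```

```text
8.4 [ 0.471058   -0.33011481  0.18857979] [-1.79981516e+02 -1.22256695e-02  7.53581182e+01] [-0.52818111 -0.62390756 -1.20209839] 0.008774559065111919
```

View pics/w6.png

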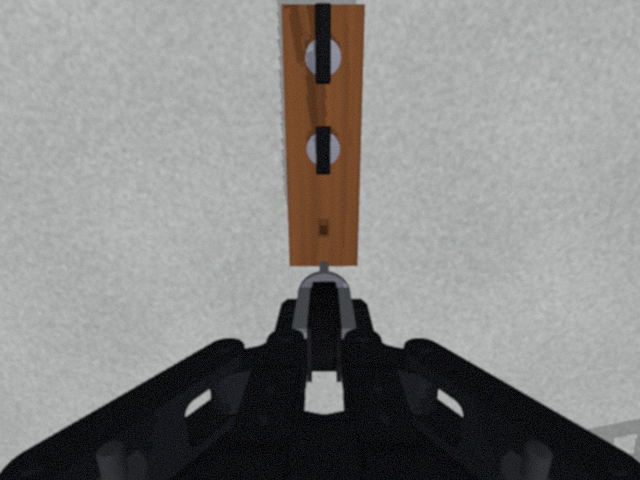

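View pics/s6.png

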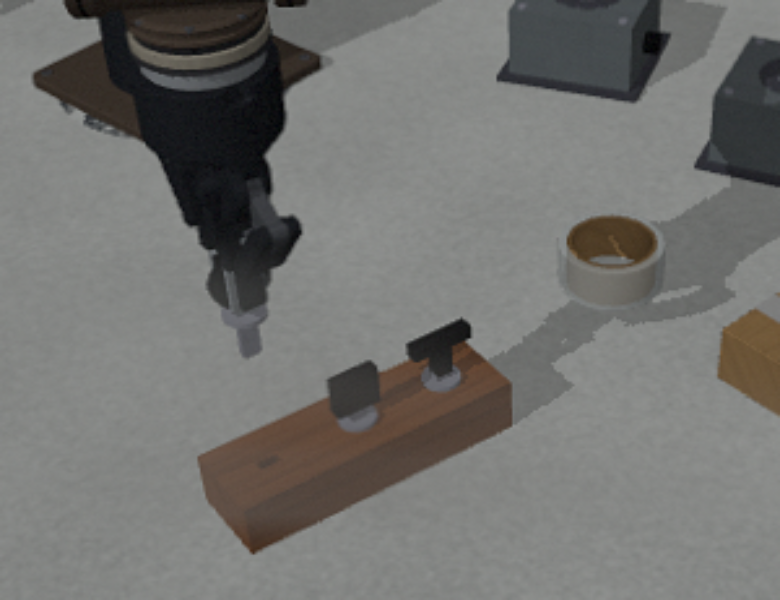

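```bash
python3 - <<'E'
from h import *
import pickle
i=pickle.load(open('w6i.pkl','rb'));p=cv2.imread('pics/w6.png')
cv2.imwrite('pics/w6z.png',cv2.resize(p[220:310,270:380],None,fx=7,fy=6,interpolation=cv2.INTER_CUBIC))
t=np.array([.471058,-.330115,.18858]);y=np.radians(75.36);X=np.array([np.cos(y),np.sin(y),0]);Y=np.array([np.sin(y),-np.cos(y),0])
k=t+[0,0,-.0117]
for n,a,b,z in [('tipc',0,0,-.034),('tip+edge',.006,0,-.030),('collar_front_top',.013,0,.004),('collar_front_bot',.013,0,0),('headtopfront',.018,0,.028),('headtop',0,0,.046)]:
    print(n,w2px('w',[k+X*a+Y*b+[0,0,z]],info=i)[0])
E
```

```text
tipc [322.33903244 269.95989645]
tip+edge [322.29723926 262.67335584]
collar_front_top [322.0229827  273.99388918]
collar_front_bot [322.05774989 270.81060295]
headtopfront [321.74591936 285.27997191]
headtop [321.61379741 351.59347591]
```

View pics/w6z.png

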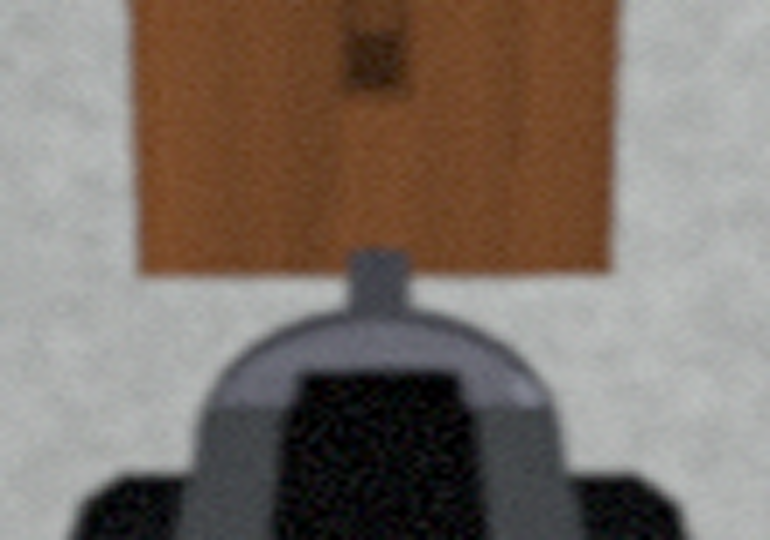

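{"name": "carry_out", "arguments": {"steps": [[[0.1,0.5,0],[0,0,0],0],[[0.2,1,0],[0,0,0],0],[[0.2,1,0],[0,0,0],0],[[0.2,1,0],[0,0,0],0],[[0.2,1,0],[0,0,0],0],[[0.2,1,0],[0,0,0],0],[[0.1,1,0],[0,0,0.5],0],[[0,1,0],[0,0,0.5],0],[[0,1,0],[0,0,0.5],0],[[0,1,0],[0,0,0.5],0]]}}

```text
time_s: 9.5
tcp_pos: [0.5006, -0.0907, 0.188]
eef_rot: [-179.9, -0.1, 87.5]
contact_force: [0.2, 0.3, -0.6]
gripper_width: 0.0092
```

{"name": "carry_out", "arguments": {"steps": [[[0,1,0],[0,0,0.5],0],[[0,1,0],[0,0,0.5],0],[[0,1,0],[0,0,0.5],0],[[0,1,0],[0,0,0.5],0],[[0,1,0],[0,0,0.5],0],[[0,1,0],[0,0,0.5],0],[[0,1,0],[0,0,0.17],0],[[0,1,0],[0,0,0],0],[[0,1,0],[0,0,0],0],[[0,1,0],[0,0,0],0]]}}

```text
time_s: 10.5
tcp_pos: [0.5001, 0.1589, 0.188]
eef_rot: [-179.9, -0.0, 106.4]
contact_force: [0.4, -0.8, -0.1]
gripper_width: 0.0089
```

{"name": "carry_out", "arguments": {"steps": [[[0,1,0],[0,0,0],0],[[0,1,0],[0,0,0],0],[[0,0.7,0],[0,0,0],0],[[0,0.2,0],[0,0,0],0],[[0,0,0],[0,0,0],0],[[0,0,0],[0,0,0],0]]}}

```text
time_s: 11.1
tcp_pos: [0.5009, 0.2293, 0.1884]
eef_rot: [-179.9, 0.0, 106.4]
contact_force: [0.2, -0.1, -1.0]
gripper_width: 0.0089
```

{"name": "carry_out", "arguments": {"steps": [[[0,0.3,0],[0,0,0],0],[[0,0.26,0],[0,0,0],0],[[0,0,-0.5],[0,0,0],0],[[0,0,-0.6],[0,0,0],0],[[0,0,-0.6],[0,0,0],0],[[0,0,-0.4],[0,0,0],0],[[0,0,0],[0,0,0],0],[[0,0,0],[0,0,0],0]]}}

```text
time_s: 11.9
tcp_pos: [0.5011, 0.2436, 0.1358]
eef_rot: [-179.9, -0.0, 106.4]
contact_force: [-0.2, 0.9, -1.1]
gripper_width: 0.0088
```

```bash
python3 - <<'E'
from h import *
import pickle
o=get_obs(); i=camera_info('wrist'); p,d=grab_frame('wrist'); cv2.imwrite('pics/w7.png',p); pickle.dump(i,open('w7i.pkl','wb')); pickle.dump(o,open('w7o.pkl','wb'))
p2,_=grab_frame('side'); cv2.imwrite('pics/d7.png',cv2.resize(p2[230:420,200:360],None,fx=4,fy=3))
p3,_=grab_frame('scene'); cv2.imwrite('pics/s7.png',cv2.resize(p3[130:240,350:470],None,fx=5,fy=5))
print(o['time_s'],o['tcp_pos'],o['eef_rot'],o['contact_force'],o['gripper_width'],o['q'])
cv2.imwrite('pics/w7z.png',cv2.resize(p[210:320,250:400],None,fx=5,fy=5,interpolation=cv2.INTER_CUBIC))
E
```

```text
11.9 [0.50111268 0.24360912 0.1358164 ] [-1.79948849e+02 -5.35805499e-04  1.06372771e+02] [-0.23233758  0.90692919 -1.12308731] 0.008785366892295874 [ 1.54930693e+01  7.37137971e+00  1.11506315e+02 -2.84890052e-04
  6.11734589e+01 -8.79564448e-01]
```

View pics/w7z.png

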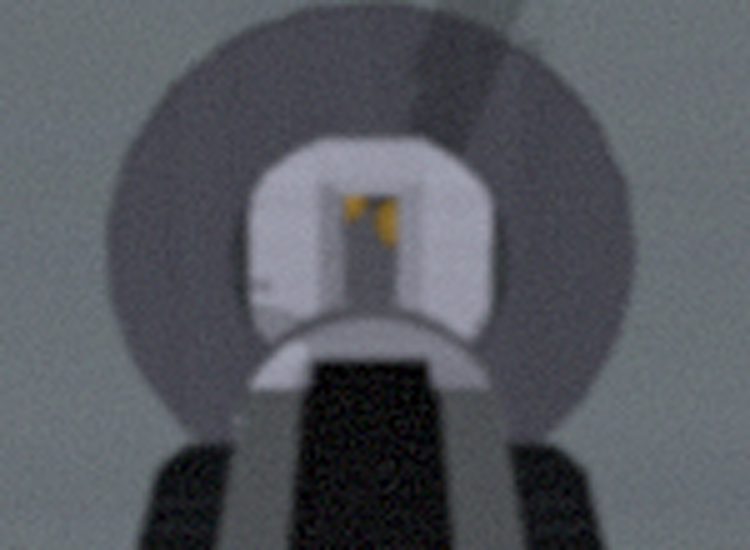

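View pics/d7.png

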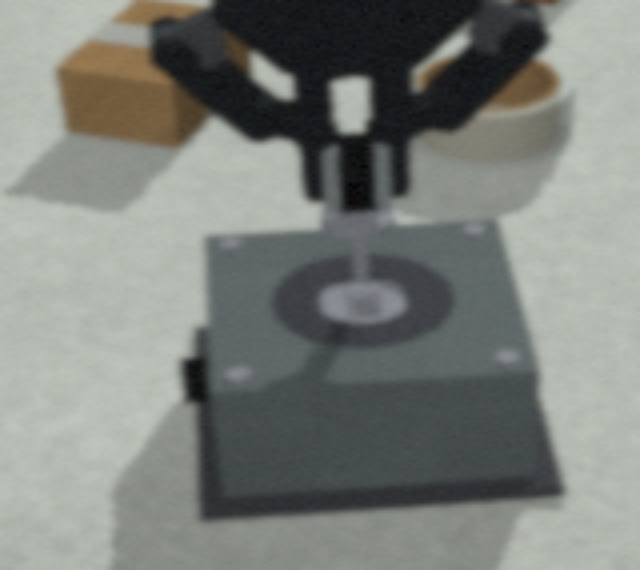

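View pics/s7.png

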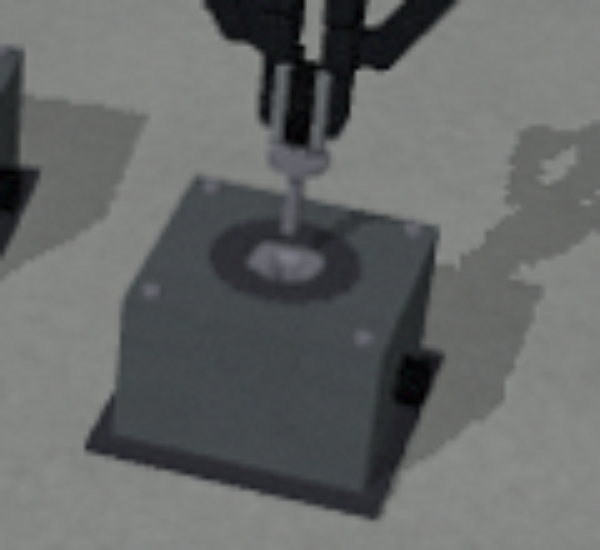

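```bash
python3 - <<'E'
from h import *
import pickle
i=pickle.load(open('w7i.pkl','rb'));o=pickle.load(open('w7o.pkl','rb'));p=cv2.imread('pics/w7.png')
t=o['tcp_pos'];y=np.radians(106.37);X=np.array([np.cos(y),np.sin(y),0]);
k=t+[0,0,-.0117]
def pr(n,P): 
    q=w2px('w',[P],info=i)[0]; print(n,q,(q-[250,210])*5)
m=np.array([t[0],t[1],.074])
pr('mouth+10',m+X*.010);pr('mouth+7 bottom of leadin',m+X*.007-[0,0,.003]);pr('bezel+33',m+X*.033+[0,0,.0035])
pr('bezelL',m+np.array([-X[1],X[0],0])*.033+[0,0,.0035]);pr('bezelR',m-np.array([-X[1],X[0],0])*.033+[0,0,.0035])
pr('tip+',k+X*.006+[0,0,-.03]);pr('collar bot front',k+X*.013);pr('headfront',k+X*.018+[0,0,.028])
gray=cv2.cvtColor(p,cv2.COLOR_BGR2GRAY)
# bezel circle fit
pts=[]
c=np.array([250+370/5,210+250/5])
b=cv2.GaussianBlur(gray,(5,5),0).astype(float)
for a in np.radians(np.r_[175:290:3,305:365:3]):
    r=np.arange(44,62,.25); l=b[np.round(c[1]+r*np.sin(a)).astype(int),np.round(c[0]+r*np.cos(a)).astype(int)]
    g=np.gradient(cv2.GaussianBlur(l.reshape(1,-1),(9,1),0).ravel()); j=g.argmax(); pts.append(c+r[j]*np.array([np.cos(a),np.sin(a)]))
W=px2w('w',pts,z=.0775,info=i)[:,:2]
ok=np.ones(len(W),bool)
for _ in range(4):
    s=np.linalg.lstsq(np.c_[2*W[ok],np.ones(ok.sum())],(W[ok]**2).sum(1),rcond=None)[0]; R=np.sqrt(s[2]+s[:2]@s[:2]); e=abs(np.linalg.norm(W-s[:2],axis=1)-R); ok=e<max(.0006,np.median(e)*2)
print('bezel',s[:2],R,ok.sum(),'rel tool X,Yl', (s[:2]-t[:2])@X[:2],(s[:2]-t[:2])@np.array([-X[1],X[0]]))
E
```

```text
mouth+10 [322.28178889 244.37173399] [361.40894446 171.85866995]
mouth+7 bottom of leadin [322.30750772 247.50001602] [361.53753861 187.50008011]
bezel+33 [322.19101644 208.87195062] [360.95508221  -5.64024691]
bezelL [268.76235938 261.58284388] [ 93.81179689 257.9142194 ]
bezelR [375.81475895 261.51219708] [629.07379475 257.56098542]
tip+ [322.16585153 261.75194897] [360.82925767 258.75974485]
collar bot front [321.89100417 269.77687533] [359.45502085 298.88437667]
headfront [321.53234255 284.10450187] [357.66171273 370.52250933]
bezel [0.50198809 0.24382298] 0.03255902263580898 59 rel tool X,Yl -4.1530981209513166e-05 -0.0009001934090693003
```

{"name": "carry_out", "arguments": {"steps": [[[0,0,-0.3],[0,0,0],0],[[0,0,-0.3],[0,0,0],0],[[0,0,-0.12],[0,0,0],0],[[0,0,-0.12],[0,0,0],0],[[0,0,0],[0,0,0],0]], "force": 110}}

```text
time_s: 12.55
tcp_pos: [0.5008, 0.2436, 0.1146]
eef_rot: [-179.9, 0.0, 106.4]
contact_force: [0.1, 0.8, -0.1]
gripper_width: 0.0085
```

{"name": "carry_out", "arguments": {"steps": [[[0,0,-0.08],[0,0,0],0],[[0,0,-0.08],[0,0,0],0],[[0,0,-0.08],[0,0,0],0],[[0,0,0],[0,0,0],0]]}}

```text
time_s: 12.95
tcp_pos: [0.501, 0.2437, 0.109]
eef_rot: [-180.0, 0.0, 106.4]
contact_force: [-0.7, -0.0, -0.1]
gripper_width: 0.0089
```

{"name": "carry_out", "arguments": {"steps": [[[0.046,0.014,-0.04],[0,0,0.5],0],[[-0.046,-0.014,-0.03],[0,0,-0.5],0],[[-0.046,-0.014,-0.03],[0,0,-0.5],0],[[0.046,0.014,-0.03],[0,0,0.5],0],[[0.046,0.014,-0.03],[0,0,0.5],0],[[-0.046,-0.014,-0.03],[0,0,-0.5],0],[[-0.046,-0.014,-0.03],[0,0,-0.5],0],[[0.046,0.014,-0.03],[0,0,0.5],0]]}}

```text
time_s: 13.75
tcp_pos: [0.5004, 0.2436, 0.1045]
eef_rot: [-179.8, 0.0, 106.4]
contact_force: [-4.6, -1.3, 6.6]
gripper_width: 0.0085
```

{"name": "carry_out", "arguments": {"steps": [[[0.046,0.014,-0.03],[0,0,0.5],0],[[-0.046,-0.014,-0.03],[0,0,-0.5],0],[[-0.046,-0.014,-0.03],[0,0,-0.5],0],[[0.046,0.014,-0.01],[0,0,0.5],0],[[0.046,0.014,0],[0,0,0.5],0],[[-0.046,-0.014,0],[0,0,-0.5],0],[[-0.046,-0.014,0],[0,0,-0.5],0],[[0.046,0.014,0],[0,0,0.5],0]]}}

```text
time_s: 14.55
tcp_pos: [0.5004, 0.2434, 0.1004]
eef_rot: [-179.8, 0.0, 106.4]
contact_force: [-2.2, -2.3, 1.0]
gripper_width: 0.0084
```

{"name": "carry_out", "arguments": {"steps": [[[0.026,0.008,-0.04],[0,0,0.5],0],[[-0.046,-0.014,-0.04],[0,0,-0.5],0],[[-0.046,-0.014,-0.04],[0,0,-0.5],0],[[0.046,0.014,-0.03],[0,0,0.5],0],[[0.046,0.014,-0.03],[0,0,0.5],0],[[-0.046,-0.014,-0.03],[0,0,-0.5],0],[[-0.046,-0.014,-0.02],[0,0,-0.5],0],[[0.046,0.014,-0.02],[0,0,0.5],0]]}}

```text
time_s: 15.35
tcp_pos: [0.5016, 0.2437, 0.0968]
eef_rot: [179.9, 0.0, 106.4]
contact_force: [-4.6, -1.4, 10.1]
gripper_width: 0.0085
```

{"name": "carry_out", "arguments": {"steps": [[[0.046,0.014,0],[0,0,0.5],0],[[-0.046,-0.014,0],[0,0,-0.5],0],[[-0.046,-0.014,0],[0,0,-0.5],0],[[0.046,0.014,0],[0,0,0.5],0],[[0.046,0.014,0],[0,0,0.5],0],[[-0.046,-0.014,0],[0,0,-0.5],0],[[-0.046,-0.014,0],[0,0,-0.5],0],[[0.046,0.014,0],[0,0,0.5],0]]}}

```text
time_s: 16.15
tcp_pos: [0.5019, 0.2433, 0.0962]
eef_rot: [179.9, 0.1, 106.4]
contact_force: [-1.4, -2.7, 5.9]
gripper_width: 0.0083
```

{"name": "carry_out", "arguments": {"steps": [[[0.046,0.014,-0.02],[0,0,0.5],0],[[-0.046,-0.014,-0.02],[0,0,-0.5],0],[[-0.046,-0.014,0],[0,0,-0.5],0],[[0.046,0.014,0],[0,0,0.5],0],[[0.046,0.014,0],[0,0,0.5],0],[[-0.046,-0.014,0],[0,0,-0.5],0],[[-0.046,-0.014,0],[0,0,-0.5],0],[[0.046,0.014,0],[0,0,0.5],0]]}}

```text
time_s: 16.95
tcp_pos: [0.5017, 0.2438, 0.0947]
eef_rot: [179.8, 0.0, 106.4]
contact_force: [-1.1, -1.7, 4.0]
gripper_width: 0.0079
```

{"name": "carry_out", "arguments": {"steps": [[[0.046,0.014,-0.03],[0,0,0.5],0],[[-0.046,-0.014,-0.03],[0,0,-0.5],0],[[-0.046,-0.014,-0.02],[0,0,-0.5],0],[[0.046,0.014,-0.02],[0,0,0.5],0],[[0.046,0.014,-0.02],[0,0,0.5],0],[[-0.046,-0.014,-0.02],[0,0,-0.5],0],[[-0.046,-0.014,-0.02],[0,0,-0.5],0],[[0.046,0.014,0],[0,0,0.5],0]]}}

```text
time_s: 17.75
tcp_pos: [0.5017, 0.2439, 0.091]
eef_rot: [179.9, 0.0, 106.4]
contact_force: [-2.0, 0.1, 5.7]
gripper_width: 0.0087
```

{"name": "carry_out", "arguments": {"steps": [[[0.03,0.009,-0.03],[0,0,0.4],0],[[-0.03,-0.009,-0.03],[0,0,-0.4],0],[[-0.03,-0.009,-0.03],[0,0,-0.4],0],[[0.03,0.009,-0.03],[0,0,0.4],0],[[0.03,0.009,-0.03],[0,0,0.4],0],[[-0.03,-0.009,-0.03],[0,0,-0.4],0],[[-0.03,-0.009,-0.02],[0,0,-0.4],0],[[0.03,0.009,0],[0,0,0.4],0],[[0,0,0],[0,0,0],0]]}}

```text
time_s: 18.65
tcp_pos: [0.5017, 0.2438, 0.0857]
eef_rot: [179.9, 0.0, 106.4]
contact_force: [0.0, -0.2, 4.6]
gripper_width: 0.0085
```

{"name": "carry_out", "arguments": {"steps": [[[0.02,0.006,-0.03],[0,0,0.3],0],[[-0.04,-0.012,-0.03],[0,0,-0.6],0],[[0.02,0.006,0],[0,0,0.3],0],[[0,0,0],[0,0,0],0],[[0,0,0],[0,0,0],0]]}}

```text
time_s: 19.15
tcp_pos: [0.5019, 0.2439, 0.0856]
eef_rot: [179.9, 0.0, 106.4]
contact_force: [-3.6, -1.7, 11.3]
gripper_width: 0.0084
```

```bash
python3 - <<'E'
from h import *
o=get_obs(); p,d=grab_frame('wrist'); cv2.imwrite('pics/w8.png',cv2.resize(p[210:320,250:400],None,fx=4,fy=4,interpolation=cv2.INTER_CUBIC))
p2,_=grab_frame('side'); cv2.imwrite('pics/d8.png',cv2.resize(p2[230:420,200:360],None,fx=4,fy=3))
p3,_=grab_frame('scene'); cv2.imwrite('pics/s8.png',cv2.resize(p3[130:240,350:470],None,fx=5,fy=5))
print(o['time_s'],o['tcp_pos'],o['eef_rot'],o['contact_force'],o['torque'],o['gripper_width'],o['q'])
E
```

```text
19.15 [0.50188562 0.24388081 0.08562746] [1.79893734e+02 1.85358282e-02 1.06361820e+02] [-3.57753499 -1.67112596 11.33459648] [-0.2509185   0.65753245  0.02614896] 0.008380143720669822 [ 1.55064329e+01  1.13376273e+01  1.12973786e+02 -2.05437835e-02
  5.55820579e+01 -8.43808037e-01]
```

View pics/d8.png

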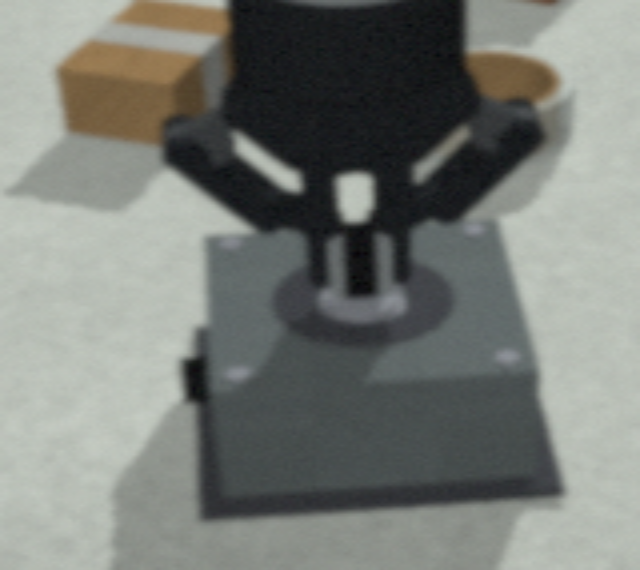

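View pics/s8.png

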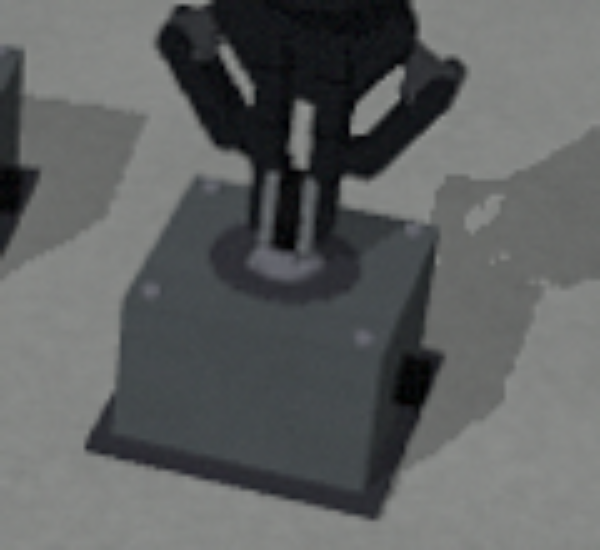

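View pics/w8.png

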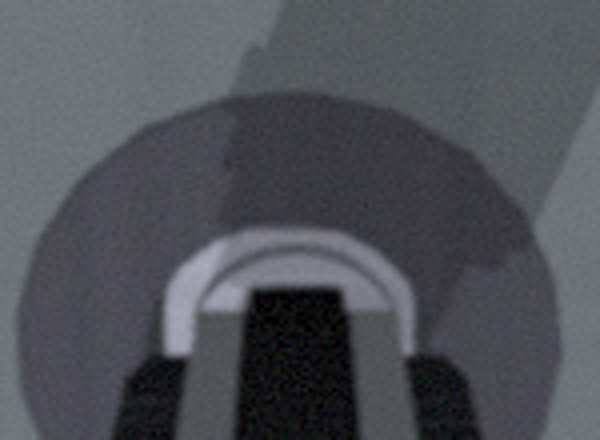

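{"name": "carry_out", "arguments": {"steps": [[[0,0,0],[0,0,-0.4],0],[[0,0,0],[0,0,-0.8],0],[[0,0,0],[0,0,-0.8],0],[[0,0,0],[0,0,-0.8],0],[[0,0,0],[0,0,-0.8],0],[[0,0,0],[0,0,-0.8],0],[[0,0,0],[0,0,-0.8],0],[[0,0,0],[0,0,-0.8],0],[[0,0,0],[0,0,-0.5],0],[[0,0,0],[0,0,-0.5],0]], "force": 120}}

```text
time_s: 20.3
tcp_pos: [0.5023, 0.2436, 0.0857]
eef_rot: [179.8, -0.0, 64.3]
contact_force: [-2.8, -2.5, 10.3]
gripper_width: 0.008
```

```bash
python3 - <<'E'
from h import *
o=get_obs(); print(o['time_s'],o['tcp_pos'],o['eef_rot'],o['contact_force'],o['torque'],o['gripper_width'],o['q'])
E
```

```text
20.3 [0.50225782 0.24358551 0.08565748] [ 1.79838581e+02 -4.73983439e-02  6.42708151e+01] [-2.75952075 -2.52022977 10.29422608] [-0.44833876  0.48392328  0.11675018] 0.007951385146275672 [ 1.54907690e+01  1.13410648e+01  1.12966049e+02 -8.57642164e-02
  5.55402666e+01  4.12684541e+01]
```

{"name": "carry_out", "arguments": {"steps": [[[0,0,0],[0,0,-0.7],0],[[0,0,0],[0,0,-0.8],0],[[0,0,0],[0,0,-0.8],0],[[0,0,0],[0,0,-0.8],0],[[0,0,0],[0,0,-0.8],0],[[0,0,0],[0,0,-0.8],0],[[0,0,0],[0,0,-0.8],0],[[0,0,0],[0,0,-0.8],0],[[0,0,0],[0,0,-0.7],0],[[0,0,0],[0,0,-0.5],0]]}}

```text
time_s: 21.3
tcp_pos: [0.5021, 0.2433, 0.0856]
eef_rot: [179.9, -0.1, 19.3]
contact_force: [-2.7, -3.0, 11.0]
gripper_width: 0.0086
```

{"name": "carry_out", "arguments": {"steps": [[[0,0,0],[0,0,-0.5],0],[[0,0,0],[0,0,-0.5],0],[[0,0,0],[0,0,-0.4],0],[[0,0,0],[0,0,0],0]]}}

```text
time_s: 21.7
tcp_pos: [0.502, 0.2434, 0.0856]
eef_rot: [179.9, -0.1, 11.0]
contact_force: [-3.1, -2.9, 11.0]
gripper_width: 0.0085
```

```bash
python3 - <<'E'
from h import *
o=get_obs(); print(o['time_s'],o['tcp_pos'],o['eef_rot'],o['contact_force'],o['torque'],o['gripper_width'],o['q'])
E
```

```text
21.7 [0.50202561 0.24335458 0.08561721] [ 1.79912320e+02 -1.04592887e-01  1.09689260e+01] [-3.07028754 -2.92590641 10.99179924] [-0.56459748  0.59387916  0.15875266] 0.008517503144625734 [ 15.48533426  11.33818659 112.97442743  -0.11592985  55.59007687
  94.58192024]
```

{"name": "carry_out", "arguments": {"steps": [[[0,0,0],[0,0,-0.4],0],[[0,0,0],[0,0,-0.3],0],[[0,0,0],[0,0,0],0]]}}

```text
time_s: 22.0
tcp_pos: [0.5021, 0.2433, 0.0856]
eef_rot: [179.9, -0.1, 6.8]
contact_force: [-3.0, -3.0, 10.1]
gripper_width: 0.0085
```

```bash
python3 - <<'E'
from h import *
o=get_obs(); print(o['time_s'],o['tcp_pos'],o['eef_rot'],o['contact_force'],o['torque'],o['gripper_width'],o['q'])
E
```

```text
22.0 [0.50206084 0.24332034 0.08563974] [ 1.79915286e+02 -1.13398802e-01  6.78340473e+00] [-2.96065387 -2.97053583 10.07711584] [-0.59477398  0.63859803  0.10128463] 0.008510265721914526 [ 15.48329179  11.3377661  112.97213556  -0.12229012  55.59087892
  98.76898949]
```

{"name": "carry_out", "arguments": {"steps": [[[0,0,0],[0,0,-0.3],0],[[0,0,0],[0,0,-0.3],0],[[0,0,0],[0,0,0],0]]}}

```text
time_s: 22.3
tcp_pos: [0.502, 0.2433, 0.0856]
eef_rot: [179.9, -0.1, 3.2]
contact_force: [-3.2, -2.1, 11.2]
gripper_width: 0.0088
```

```bash
python3 - <<'E'
from h import *
o=get_obs(); print(o['time_s'],o['tcp_pos'],o['eef_rot'],o['contact_force'],o['torque'],o['gripper_width'],o['q'])
E
```

```text
22.3 [0.50203286 0.24330402 0.08564615] [ 1.79918804e+02 -1.13472947e-01  3.19334148e+00] [-3.21885674 -2.09450638 11.1550924 ] [-0.56843666  0.67683286  0.16544496] 0.008838864981233622 [ 15.4836089   11.33653217 112.97280353  -0.12542875  55.59713966
 102.36113166]
```

{"name": "carry_out", "arguments": {"steps": [[[0,0,0],[0,0,-0.5],0],[[0,0,0],[0,0,0],0],[[0,0,0],[0,0,0],0]]}}

```text
time_s: 22.6
tcp_pos: [0.502, 0.2433, 0.0856]
eef_rot: [179.9, -0.1, 0.3]
contact_force: [-2.7, -3.0, 11.0]
gripper_width: 0.0084
```

```bash
python3 - <<'E'
from h import *
for k in range(4):
    o=get_obs(); print(o['time_s'],o['eef_rot'][2],o['torque']); p,d=grab_frame('wrist')
cv2.imwrite('pics/w9.png',p[140:400,160:480].repeat(2,0).repeat(2,1))
p3,_=grab_frame('scene'); cv2.imwrite('pics/s9.png',cv2.resize(p3[130:240,350:470],None,fx=5,fy=5))
print(o['tcp_pos'],o['eef_rot'],o['contact_force'])
E
```

```text
22.6 0.268944966881314 [-0.59054635  0.57121884  0.27683247]
22.65 0.27007779789918335 [-0.50102834  0.6260721   0.34624513]
22.7 0.269588322024414 [-0.56637024  0.67109148  0.28068827]
22.75 0.2677063248344097 [-0.50938043  0.624655    0.31102311]
[0.50201941 0.24331884 0.08561498] [ 1.79916398e+02 -1.22672240e-01  2.67706325e-01] [-2.73324525 -2.72871687 10.98067331]
```

View pics/w9.png

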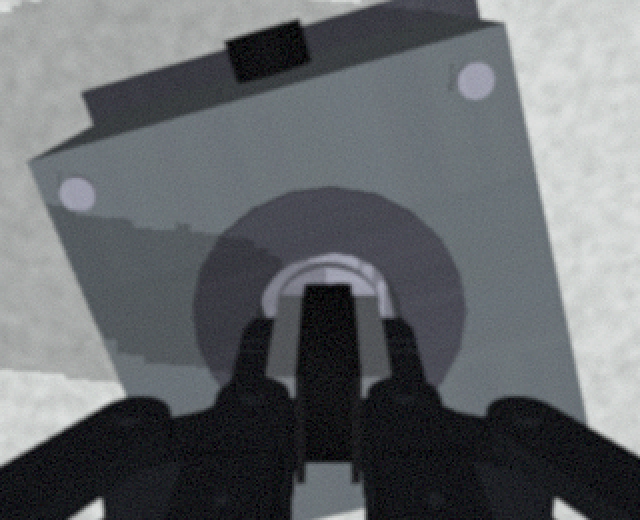

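View pics/s9.png

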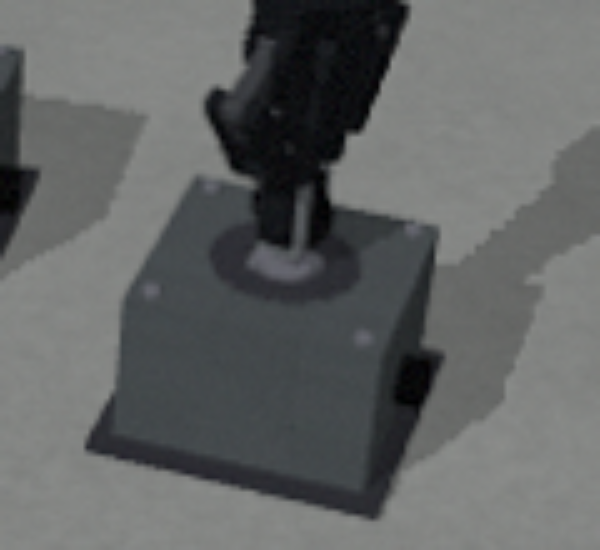

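{"name": "carry_out", "arguments": {"steps": [[[0,0,0],[0,0,-0.15],0],[[0,0,0],[0,0,0],0],[[0,0,0],[0,0,0],0],[[0,0,0],[0,0,0],0]]}}

```text
time_s: 23.25
tcp_pos: [0.502, 0.2433, 0.0857]
eef_rot: [179.9, -0.1, -0.6]
contact_force: [-2.9, -3.2, 11.8]
gripper_width: 0.0084
```

```bash
python3 - <<'E'
from h import *
for k in range(4):
    o=get_obs(); print(o['time_s'],o['eef_rot'][2],o['torque'][2]); p,d=grab_frame('wrist')
print(o['tcp_pos'],o['eef_rot'],o['contact_force'],o['gripper_width'])
hand_in()
E
```

```text
23.25 -0.6176391288472877 0.35603272983887274
23.3 -0.6146735401939228 0.3665774766626678
23.35 -0.6172241222064042 0.30533741498036177
23.4 -0.6170097952630221 0.32667562250549376
[0.50198569 0.24331176 0.08563743] [ 1.79913764e+02 -1.15937556e-01 -6.17009795e-01] [-3.81656584 -3.37594073 12.1020725 ] 0.008412521188687884
the job is handed in; nothing more can be done
```

I took the round-headed key from the stand and pushed it home, with wiggling, in the keyway of the switch box farthest from the base. I then turned it clockwise to the stop and handed in while still gripping and holding it, at 23.4 s.

- **Fully home:** the TCP stopped at z = 0.0856 m, where I expected it for a seated collar. Pushing harder raised the force from 4.6 to 11.3 N with no more travel.
- **Turned to the stop:** the hand turned about 107°, which covers the quarter turn plus the 0.17 rad (about 10°) of slack. The torque about z rose from about 0.15 to 0.3–0.35 N m and held steady, well above the spring and friction total of 0.17. The key head was still square between the pads.
- **Disagreements:** single torque readings during the turn were noisy (0.10–0.17 N m). A small sideways force of about 4–5 N remains. The wrist camera read about 1 mm off sideways, and I corrected for that before inserting the key.
- **Other things:** the other two keys stood in place when I lifted the round key. I planned no contact with the carton or tape, but took no final picture of any of them.

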